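# Check that a scooter brake lever stops short of the grip

### The arm

A 7-joint arm with a two-finger parallel gripper is mounted at the origin on the work surface. World frame = base frame: x ahead of the robot, y to its left, z up, the work surface at z = 0. Lengths are in m, angles in degrees, forces in N, time in s.
With the tool pointing down it reaches from about 0.4 to 0.875 m from the base axis. Payload 19.3 kg.
Tool frame: the origin (TCP) lies at the very end of the fingers, on their centre line; the grasp point (between the pads) lies 19 mm behind it; z points along the fingers, y is the line along which they close (so a half turn about z gives the same grasp; the last joint's range is limited). The gripper opens to 85 mm and grips with 20 to 120 N. Pads are 22 mm wide; open, the fingers measure 114 mm over their backs; the gripper's body (76 mm by 85 mm) begins 54 mm behind the grasp point. The pads swing forward as they close: fully open they stand 13 mm farther back than shut.
Start: joints at [68.342, 29.874, -2.08, 91.645, 1.215, 58.505, -6.463], TCP at [0.189, -0.596, 0.231] pointing down, gripper open.
Joint ranges: [-166.77, 166.77], [-17.47, 122.26], [-85.68, 81.53], [9.62, 139.38], [-72.42, 252.41], [9.2, 110.78], [-144.41, 144.41]. Speed limits (degrees/s): [108.29, 108.29, 136.94, 136.94, 172.46, 172.46, 172.46].

### API

Orientations are given as a 3x3 rotation matrix whose columns are the frame's x, y, z axes.
In Python, from plant import observe, capture, close_job, search_frame gives the robot as it stands. The module is installed in compiled form; this text tells all that it offers.
- The arm moves only by the tool move_arm, never from a script. Its argument "commands" is a list of rows, each an object with "offset": the shift along the tool's x, y, z in cm, a list of three; "angular": the turn, a rotation vector about the tool's x, y, z in degrees, a list of three; "hand": the finger opening in cm, from 0 to 8.54. A call has 1 to 5 rows; each row shifts and turns the commanded pose from where the row before left it, along the tool's axes as they then stand; what a row does not reach is not made up. A row lasts 1/10 s, in which the tool goes at most 50 mm and 8.59 degrees, less where a joint would pass 70% of its speed; a pose out of reach is approached as far as the arm can. A call is refused whole if a number of a shift passes 5 or a number of a turn 8.59, either way. A call with a gripper value outside its range is refused whole. The fingers move at their own pace and stop on an object; the grip force is fixed at half the most. Time passes only in rows, so rows that do not move let the fingers close. It gives the time, the measured TCP pose, the force, the opening and the grip force at its end, in the units of the state.
- observe(): the state, without advancing time (a new reading comes with each control period).
- capture(name): name is "scene" or "side" or "wrist"; returns a dict with "image" (384x512x3 uint8, red, green, blue), "vertical_fov" (degrees; the focal length in pixels is half the picture's height over the tangent of half this angle, whatever the lens; pixels are square), "cx", "cy" (the principal point, pixels), "k1" (the pictures are not rectified: a ray, as slopes to the right and down, at radius r is drawn at 1 + k1 r^2 times it, then the intrinsics apply), "T" (4x4, takes a point from camera to world coordinates). Camera axes: x right, y down, z forward; pixel columns grow to the right and rows downward; lengths in m; the calibration is good to about 2 mm. A picture is of the moment at which its call begins. There is no depth.
- close_job(): hands the job in; it is judged then, once.
Trained networks look in a picture, given as the dict that the camera call returned (one of the last four; its "shot" number tells which), for a name from the list of things; names that differ only in an ending like _2 or _b are one class to them, and where a whole thing is asked for, a point or a joint stands for the part that bears it (a point fixed in the world has none). Each returns a list of dicts, best first, with "conf" (0 to 1); they miss things now and then, are a little off and sometimes report something else, mostly with a low value. They report only what shows in the picture. A call takes as long as a camera call.
- search_frame(label, picture): "point" ([x, y, z] in m, in the coordinates of the camera as it stood for that picture, good to about 4 mm: the middle of the surface that is visible of it).
The state is a dict: "clock": time; "joints": joint angles; "joint_velocities": joint speeds; "joint_efforts": joint torques, N m; "tcp_pos": TCP position; "tool_rot": TCP orientation; "force": force on the tool from outside, world axes, zero at the start; "moment": the same for the moment, N m; "finger_gap": finger opening in m; "gripper_force": force on a finger pad.
Only numpy, scipy, OpenCV 4.12 (cv2) and the standard library are available. Lean on these libraries where they do the work, as an engineer would, in place of code of your own. Each camera call takes 0.05 s, during which the arm holds its last target. There are 200 camera calls.

### The job

An electric scooter's handlebar is clamped in the bench vise with a newly fitted brake lever; check that the lever stops short of the grip. Press it in with the outside of the fingers until it comes up against its stop, keep it pressed there for a good two seconds without forcing it, then let it come all the way back out. Push only on the lever's outer side: put no finger behind it, touch nothing else on the handlebar, and leave the throttle and the loose things on the bench as they are.

Things in the scene. Friction and masses are not known exactly. Their poses are not given: they have to be found in the camera images.
- brake_lever (a joint): Brake lever: aluminium blade 16 mm high, 9 mm thick, ball end, 125 mm long from its pivot, on the left half of the bar (seen from the robot), on the far side, 53 mm from the grip. Swings level. Rad: 0 = out (rest), grows as pressed to the grip; solid stop at 0.30, ball end still 14 mm off the grip. Spring at the pressing point: 2 N at first, 5 N just before it; the stop bears 30 N.
- lever_press (a point): Pressing point: on the blade's outer face (away from the grip), mid-height, 150 mm above the bench, 90 mm along from the pivot; the blade is straight for 30 mm here. Moves with the lever: x axis straight out of the face (press along -x), y along the blade to the ball end, z up. Full pressing moves it 28 mm.
- lever_pivot (a point): Axis of the lever's vertical pivot pin at the blade's mid-height, 42 mm in front of the bar's axis; fixed. x axis straight ahead, away from the grip; y along the bar to the lever's outer end. At rest the pressing point lies 36.5 mm along x and 90 mm along y from here.
- brake_inner: The inner face of the lever's blade (the side towards the grip), part of the lever; not to be touched. Origin on the pivot axis.
- bar: Fixed parts of the handlebar: bar 460 mm long, 25 mm thick, axis 150 mm above the bench; 33 mm thick grips 112 mm long at its ends; stem, display (top 200 mm above the bench), bell, lever clamp. Not to be touched. Origin on the bench under the bar's middle; x ahead, away from the rider's side, y along the bar to the brake lever's end.
- throttle (a joint): The thumb throttle on the right half of the bar, a short black plastic paddle hanging below the bar on the robot's side; rad, 0 = at rest, sprung; leave alone.
- throttle_tip (a point): The throttle paddle's lower end.
- spray_can: Loose upright spray can, 52 mm across, 155 mm tall, standing beyond the handlebar; origin at the centre of its foot; leave alone.
- multimeter: Loose hand-held multimeter lying on its back, 150 x 74 x 34 mm; origin at the centre of its underside; leave alone.
- screwdriver: Loose screwdriver, 190 mm long, lying on the bench; origin at its middle, on its underside; leave alone.
- hex_key: Loose L-shaped hex key, 70 mm long and 6 mm thick, lying on the bench; origin at the middle of the long arm, on its underside; leave alone.

How it is judged:
By the outcome, as a careful person would: the job done as asked, in the order asked, and still so for the second after the job is handed in, with the robot touching nothing.
It also fails if it takes over 42 s, if anything falls off the work surface, if the arm or the gripper's body presses on something with over 40 N, if the wrist force passes 120 N, or if a joint passes its speed limit or range.

## Working session

There is one attempt and no reset: what is moved stays moved. The work goes in short steps, Python scripts to look and compute and a tool call to move; the robot and the scene stay as the last step left them, time stands still between calls to the robot, and variables do not carry over. Pictures are saved under pics/ and viewed, at most 10 in all, crops included, and the job is handed in when it is done.

Besides the shell and the picture viewer there is one more tool, called after "Call:" by a JSON object that holds its "method" and its "body". move_arm: Moves the arm, as the interface text tells. Its arguments: {"type":"object","properties":{"commands":{"type":"array","items":{"type":"object","properties":{"offset":{"type":"array","items":{"type":"number"}},"angular":{"type":"array","items":{"type":"number"}},"hand":{"type":"number"}}}}},"required":["commands"]}

```bash
mkdir -p pics; cat > h.py <<'E'
import numpy as np, cv2
from plant import observe, capture, close_job, search_frame
def f(c): return 192/np.tan(np.radians(c['vertical_fov']/2))
def w(c,p): return (np.array(c['T'])@np.r_[p,1])[:3]
def px(c,P):
    q=np.linalg.inv(c['T'])@np.r_[P,1]; s=q[:2]/q[2]; s=s*(1+c['k1']*(s@s)); return s*f(c)+[c['cx'],c['cy']]
def ray(c,uv):
    K=np.array([[f(c),0,c['cx']],[0,f(c),c['cy']],[0,0,1]])
    s=cv2.undistortPoints(np.array([[uv]],float),K,np.array([c['k1'],0,0,0]))[0,0]
    T=np.array(c['T']); return T[:3,3],T[:3,:3]@np.r_[s,1]
def atz(c,uv,z):
    o,d=ray(c,uv); return o+d*(z-o[2])/d[2]
def tri(obs):
    A=np.zeros((3,3));b=np.zeros(3)
    for c,uv in obs:
        o,d=ray(c,uv);d=d/np.linalg.norm(d);M=np.eye(3)-np.outer(d,d);A+=M;b+=M@o
    return np.linalg.solve(A,b)
def save(c,n): cv2.imwrite('pics/'+n,c['image'][:,:,::-1])
E
python3 - <<'E'
from h import *
np.set_printoptions(precision=4,suppress=True)
s=observe();print(s['clock'],s['tcp_pos'],s['tool_rot'],s['force'],s['finger_gap'])
for n in ['scene','side']:
    c=capture(n);save(c,n+'0.png');print(n,np.array(c['T'])[:3,3],c['vertical_fov'])
    for l in ['brake_lever','lever_press','lever_pivot','brake_inner','bar','throttle','throttle_tip','spray_can','multimeter','screwdriver','hex_key']:
        for r in search_frame(l,c)[:2]: print(l,w(c,r['point']),round(r['conf'],2),px(c,w(c,r['point'])).round())
E
```

```text
0.0 [ 0.1892 -0.5953  0.2307] [[ 0.953   0.3029 -0.0004]
 [ 0.3029 -0.953   0.0011]
 [-0.     -0.0011 -1.    ]] [ 0.9627 -0.02   -0.6288] 0.08532260361250213
scene [ 1.2546 -0.6387  0.9889] 42.54839813047356
brake_lever [0.6317 0.0408 0.1493] 0.74 [284. 172.]
lever_press [0.6287 0.0388 0.155 ] 0.55 [283. 171.]
lever_pivot [ 0.5438 -0.1196  0.1562] 0.79 [213. 182.]
bar [ 0.5403 -0.1157  0.1622] 0.8 [213. 178.]
throttle [0.5497 0.0312 0.0173] 0.33 [259. 194.]
throttle_tip [ 0.5402 -0.1157  0.1604] 0.17 [213. 179.]
spray_can [ 0.7174 -0.1713  0.1099] 0.87 [244. 246.]
multimeter [0.6297 0.1886 0.03  ] 0.9 [319. 180.]
screwdriver [0.5486 0.0334 0.0168] 0.85 [259. 194.]
hex_key [ 0.6544 -0.3198  0.0025] 0.64 [180. 291.]
side [0.314  0.654  0.9279] 53.34435962463542
brake_lever [0.6311 0.0453 0.157 ] 0.73 [235. 188.]
brake_lever [0.6125 0.2155 0.0345] 0.2 [216. 265.]
lever_press [0.628  0.0486 0.1515] 0.59 [236. 191.]
lever_pivot [ 0.53   -0.0694  0.1586] 0.87 [285. 170.]
brake_inner [0.6289 0.0501 0.1492] 0.42 [235. 192.]
throttle [ 0.4908 -0.1977  0.1222] 0.48 [311. 155.]
spray_can [ 0.6975 -0.1367  0.1001] 0.74 [241. 154.]
spray_can [0.6124 0.2189 0.0334] 0.34 [216. 266.]
multimeter [0.6126 0.2151 0.0338] 0.87 [216. 265.]
screwdriver [0.5343 0.0448 0.0187] 0.83 [267. 229.]
```

```bash
python3 - <<'E'
import cv2,numpy as np
a=cv2.imread('pics/scene0.png')[110:310,130:380];b=cv2.imread('pics/side0.png')[110:310,150:400]
cv2.imwrite('pics/z0.png',cv2.resize(a,(800,600)[:2] and (750,600),interpolation=cv2.INTER_CUBIC))
cv2.imwrite('pics/z1.png',cv2.resize(b,(750,600),interpolation=cv2.INTER_CUBIC))
E
```

```text
(no output)
```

View pics/z0.png

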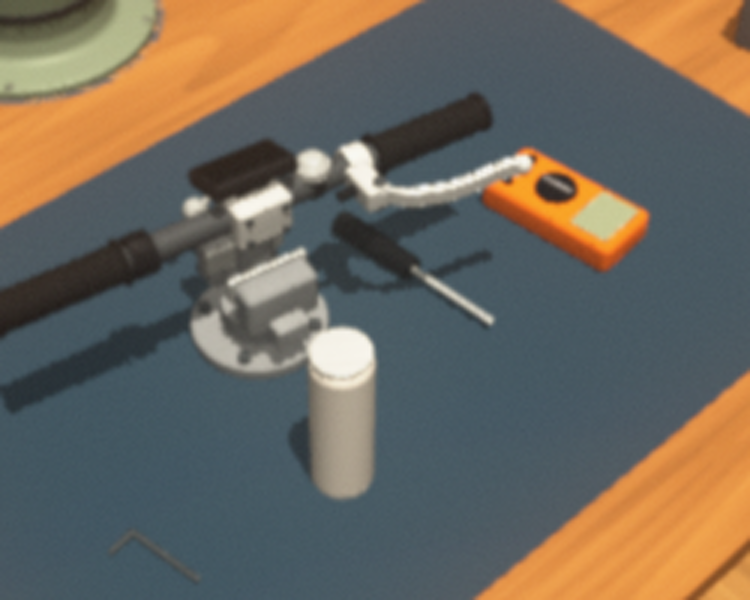

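View pics/z1.png

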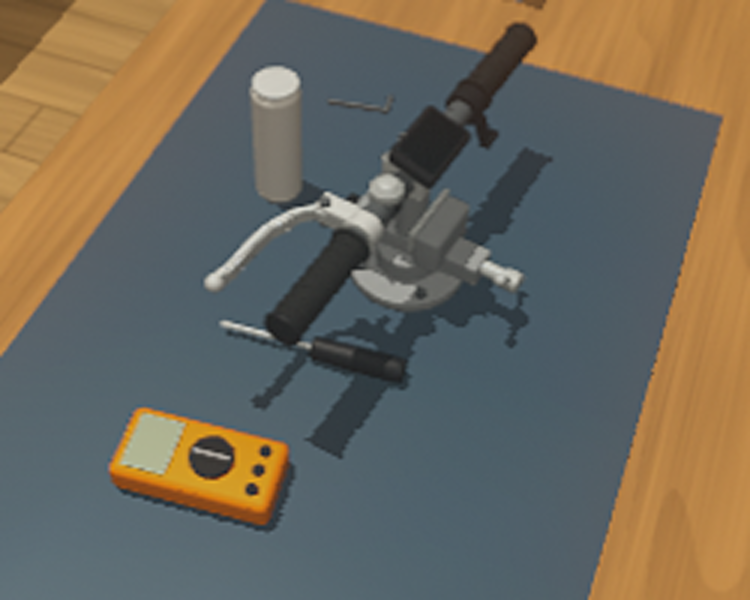

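The scene crop shows the lever as a white blade, with its ball at about px (305,164) and its pivot at about (255,175). In the side crop the ball is at about (221,204), the pivot at about (259,177), and the grip ends at about (244,219) and (323,122). The spray can stands ahead of the bar, on the throttle side of the lever.

```bash
python3 - <<'E'
from h import *
np.set_printoptions(precision=4,suppress=True)
cs=capture('scene');cd=capture('side')
C=lambda a:(130+a[0]/3,110+a[1]/3)
D=lambda a:(150+a[0]/3,110+a[1]/3)
ball=tri([(cs,C((525,162))),(cd,D((213,283)))]);print('ball',ball, atz(cs,C((525,162)),.15),atz(cd,D((213,283)),.15))
print('piv',tri([(cs,C((373,192))),(cd,D((327,200)))]),atz(cs,C((373,192)),.158),atz(cd,D((327,200)),.158))
e1s=atz(cs,C((481,113)),.15);e1=atz(cd,D((285,325)),.15);e2=atz(cd,D((521,40)),.15)
print(e1s,e1,e2,np.linalg.norm(e1-e2))
e=(e1+e1s)/2
for u in [e1-e2]:
    u=u/np.linalg.norm(u);u[2]=0
    n=np.array([u[1],-u[0],0]);
    print('yaw',np.degrees(np.arctan2(-u[0],u[1])),'n',n)
    m=e1-0.23*u
    print('mid',m,(e1+e2)/2,'ball rel',(ball-m)@n,(ball-m)@u)
E
```

```text
ball [0.644  0.1042 0.1485] [0.6446 0.1027 0.15  ] [0.6437 0.1056 0.15  ]
piv [ 0.589  -0.0226  0.1535] [ 0.5923 -0.0261  0.158 ] [ 0.5876 -0.0185  0.158 ]
[0.5732 0.1212 0.15  ] [0.5671 0.1229 0.15  ] [ 0.4901 -0.3244  0.15  ] 0.4538986816949653
yaw -9.772704404230604 n [ 0.9855 -0.1697  0.    ]
mid [ 0.5281 -0.1038  0.15  ] [ 0.5286 -0.1008  0.15  ] ball rel 0.07888369322042324 0.22465847381249893
```

Call:
{"method": "move_arm", "body": {"commands": [{"offset": [1.5, -1, -2], "angular": [0, 0, 0], "hand": 0}, {"offset": [3.5, -2.3, -1], "angular": [0, 0, 0], "hand": 0}, {"offset": [3.5, -2.3, 0], "angular": [0, 0, 0], "hand": 0}, {"offset": [3.5, -2.3, 0], "angular": [0, 0, 0], "hand": 0}, {"offset": [3.5, -2.3, 0], "angular": [0, 0, 0], "hand": 0}]}}

```text
clock: 1.8
tcp_pos: [0.307, -0.4501, 0.2615]
tool_rot: [[0.953, 0.303, 0.0], [0.303, -0.953, -0.0], [0.0, 0.0, -1.0]]
force: [0.3, 0.3, 0.1]
finger_gap: 0.0126
gripper_force: 0.0
```

Call:
{"method": "move_arm", "body": {"commands": [{"offset": [3.5, -2.3, 0], "angular": [0, 0, 0], "hand": 0}, {"offset": [3.5, -2.3, 0], "angular": [0, 0, 0], "hand": 0}, {"offset": [3.5, -2.3, 0], "angular": [0, 0, 0], "hand": 0}, {"offset": [3.5, -2.3, 0], "angular": [0, 0, 0], "hand": 0}, {"offset": [3.5, -2.3, 0], "angular": [0, 0, 0], "hand": 0}]}}

```text
clock: 2.3
tcp_pos: [0.439, -0.2874, 0.2615]
tool_rot: [[0.953, 0.303, 0.0], [0.303, -0.953, -0.0], [0.0, 0.0, -1.0]]
force: [0.1, 0.2, 0.5]
finger_gap: 0.0002
gripper_force: 0.0
```

Call:
{"method": "move_arm", "body": {"commands": [{"offset": [3.5, -2.3, 0], "angular": [0, 0, 0], "hand": 0}, {"offset": [3.5, -2.3, 0], "angular": [0, 0, 0], "hand": 0}, {"offset": [3.5, -2.3, 0], "angular": [0, 0, 0], "hand": 0}, {"offset": [3.5, -2.3, 0], "angular": [0, 0, 0], "hand": 0}, {"offset": [3.5, -2.3, 0], "angular": [0, 0, 0], "hand": 0}]}}

```text
clock: 2.8
tcp_pos: [0.5709, -0.1248, 0.2614]
tool_rot: [[0.953, 0.303, 0.0], [0.303, -0.953, -0.0], [0.0, 0.0, -1.0]]
force: [-0.1, -0.4, 0.2]
finger_gap: -0.0001
gripper_force: 0.0
```

Call:
{"method": "move_arm", "body": {"commands": [{"offset": [3.7, -2.7, 0], "angular": [0, 0, 0], "hand": 0}, {"offset": [3.7, -2.7, 0], "angular": [0, 0, 0], "hand": 0}, {"offset": [3.7, -2.7, 0], "angular": [0, 0, 0], "hand": 0}, {"offset": [3.7, -2.7, 0], "angular": [0, 0, 0], "hand": 0}, {"offset": [3.7, -2.7, 0], "angular": [0, 0, -6], "hand": 0}]}}

```text
clock: 3.3
tcp_pos: [0.7063, 0.0602, 0.2614]
tool_rot: [[0.916, 0.401, 0.0], [0.401, -0.916, -0.0], [0.0, 0.0, -1.0]]
force: [0.3, -1.4, -0.7]
finger_gap: 0.0003
gripper_force: 0.0
```

Call:
{"method": "move_arm", "body": {"commands": [{"offset": [0, 0, 0], "angular": [0, 0, -8], "hand": 0}, {"offset": [0, 0, 0], "angular": [0, 0, -8], "hand": 0}, {"offset": [0, 0, 0], "angular": [0, 0, -8], "hand": 0}, {"offset": [0, 0, 0], "angular": [0, 0, -8], "hand": 0}, {"offset": [0, 0, 0], "angular": [0, 0, -8], "hand": 0}]}}

```text
clock: 3.8
tcp_pos: [0.7054, 0.0584, 0.2612]
tool_rot: [[0.439, 0.898, -0.0], [0.898, -0.439, -0.0], [-0.0, -0.0, -1.0]]
force: [0.2, 0.7, -0.7]
finger_gap: -0.0003
gripper_force: 0.0
```

Call:
{"method": "move_arm", "body": {"commands": [{"offset": [0, 0, 0], "angular": [0, 0, -8], "hand": 0}, {"offset": [0, 0, 0], "angular": [0, 0, -8], "hand": 0}, {"offset": [0, 0, 0], "angular": [0, 0, 0], "hand": 0}]}}

```text
clock: 4.1
tcp_pos: [0.7054, 0.0582, 0.2611]
tool_rot: [[0.178, 0.984, -0.0], [0.984, -0.178, 0.0], [0.0, -0.0, -1.0]]
force: [0.3, -0.8, -0.5]
finger_gap: 0.0002
gripper_force: 0.0
```

```bash
python3 - <<'E'
from h import *
np.set_printoptions(precision=4,suppress=True)
s=observe();print(s['clock'],s['tcp_pos'],s['tool_rot'],s['joints'])
for n in ['wrist','side','scene']:
    c=capture(n);np.save('pics/'+n+'1.npy',c,allow_pickle=True);save(c,n+'1.png');print(n,np.array(c['T'])[:3,3])
    for l in ['brake_lever','lever_press','lever_pivot']:
        for r in search_frame(l,c)[:1]: print(l,w(c,r['point']),round(r['conf'],2),px(c,w(c,r['point'])).round())
E
```

```text
4.1 [0.7054 0.0582 0.2611] [[ 0.1776  0.9841 -0.0003]
 [ 0.9841 -0.1776  0.0003]
 [ 0.0002 -0.0004 -1.    ]] [  6.1901  38.5643 -27.755   74.3374  17.8202  71.3433 -32.2826]
wrist [0.7195 0.1271 0.4035]
brake_lever [0.6347 0.0542 0.1538] 0.89 [177. 211.]
lever_press [0.6323 0.057  0.1612] 0.77 [172. 211.]
lever_pivot [0.5645 0.0365 0.1554] 0.7 [108. 242.]
side [0.314  0.654  0.9279]
brake_lever [0.6285 0.0432 0.1565] 0.65 [236. 188.]
lever_press [0.6308 0.0484 0.1535] 0.79 [235. 190.]
lever_pivot [ 0.5279 -0.0731  0.1583] 0.93 [286. 170.]
scene [ 1.2546 -0.6387  0.9889]
brake_lever [0.6282 0.0392 0.1519] 0.85 [283. 171.]
lever_press [0.6266 0.0345 0.1534] 0.75 [281. 171.]
lever_pivot [ 0.5439 -0.121   0.154 ] 0.74 [212. 183.]
```

View pics/wrist1.png

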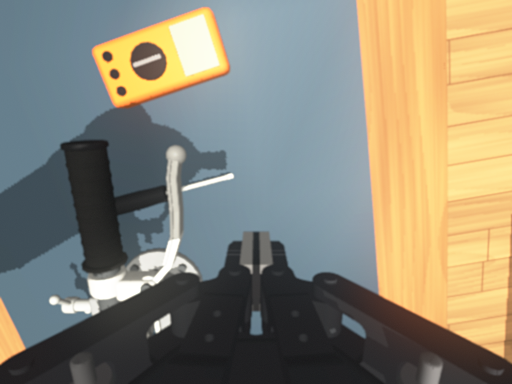

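The wrist view shows the ball at about (176,154), with the blade running from there down to about (178,240). The grip centre line runs from (85,145) to (104,262), and the closed fingers at (256,240) are clear of the outer side. I'll measure the edges here.

```bash
python3 - <<'E'
from h import *
np.set_printoptions(precision=4,suppress=True)
c=np.load('pics/wrist1.npy',allow_pickle=True).item()
g=c['image'].astype(int).min(2)
m=np.array([.5285,-.1023,0]);n=np.array([.9855,-.1697,0]);u=np.array([.1697,.9855,0])
bar=lambda P:np.array([(P-m)@n,(P-m)@u])*1000
print('ballc',atz(c,(176,154),.15),bar(atz(c,(176,154),.15)))
for r in range(148,262,6):
    x=np.where(g[r,150:200]>115)[0]+150
    k=np.where(g[r,50:140]<45)[0]+50
    if len(x): print(r,x[0],x[-1],'in',bar(atz(c,(x[0]-.5,r),.158)),'out',bar(atz(c,(x[-1]+.5,r),.158)),'grip',k[0] if len(k) else 0,k[-1] if len(k) else 0)
for a in [(85,145),(104,258)]: print('grip',bar(atz(c,a,.163)))
im=cv2.resize(c['image'][130:290,50:260,::-1],(735,560),interpolation=cv2.INTER_CUBIC);cv2.imwrite('pics/w1z.png',im)
E
```

```text
ballc [0.645  0.1034 0.15  ] [ 79.9457 222.5027]
148 168 199 in [ 75.4503 228.6964] out [102.1041 228.4491] grip 61 106
154 166 185 in [ 73.3275 223.7197] out [ 90.0931 223.5652] grip 65 107
160 167 183 in [ 73.7116 218.6642] out [ 88.0427 218.5356] grip 66 108
166 167 178 in [ 73.25   213.5605] out [ 83.4262 213.4713] grip 67 108
172 166 177 in [ 71.9283 208.4067] out [ 82.1637 208.3196] grip 69 110
178 166 199 in [ 71.4486 203.1868] out [100.5788 202.9493] grip 69 110
184 166 199 in [ 70.962 197.907] out [100.2607 197.6751] grip 71 111
190 167 199 in [ 71.337  192.5593] out [ 99.9382 192.3398] grip 72 112
196 168 199 in [ 71.7149 187.1494] out [ 99.611  186.9421] grip 73 139
202 168 199 in [ 71.2173 181.6823] out [ 99.2791 181.4805] grip 74 139
208 168 199 in [ 70.7123 176.1498] out [ 98.9424 175.9538] grip 76 139
214 169 199 in [ 71.0891 170.5446] out [ 98.6008 170.3603] grip 77 120
220 169 199 in [ 70.5745 164.8771] out [ 98.2541 164.6985] grip 77 117
226 169 199 in [ 70.0522 159.1396] out [ 97.9023 158.967 ] grip 79 118
232 169 199 in [ 69.522  153.3306] out [ 97.5452 153.1641] grip 80 118
238 168 199 in [ 68.0723 147.4532] out [ 97.1827 147.2882] grip 82 119
244 166 199 in [ 65.685  141.5048] out [ 96.8147 141.3375] grip 83 120
250 165 199 in [ 64.1889 135.4744] out [ 96.4411 135.3103] grip 85 121
256 150 181 in [ 49.641  129.4165] out [ 79.3853 129.2897] grip 86 125
grip [  9.4376 232.4589]
grip [  9.6302 130.1461]
```

View pics/w1z.png

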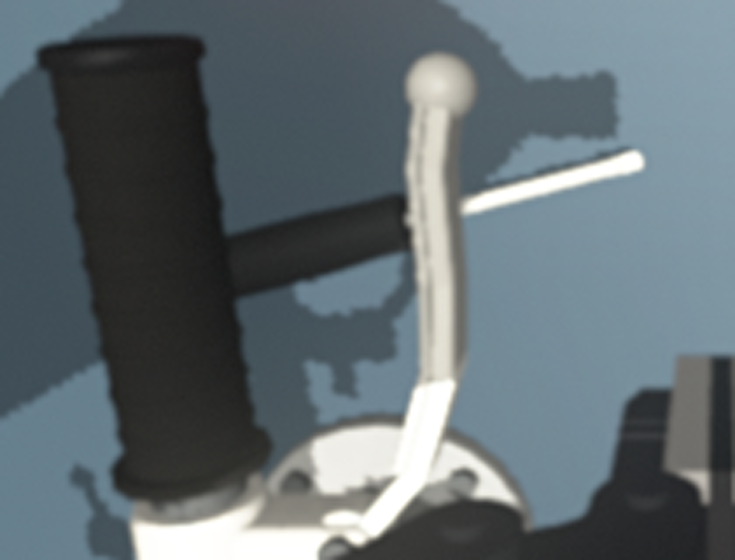

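Edge fit: the outer face is at bar-x ≈78 mm with its normal along the bar's x, and the pivot is at bar-y ≈100 mm. That puts the press point at bar-y ≈191 mm. The TCP is now at bar (147,188) mm. I'll descend clear of the lever on its outer side, then approach slowly.

Call:
{"method": "move_arm", "body": {"commands": [{"offset": [0.3, 0, 3.2], "angular": [0, 0, 0], "hand": 0}, {"offset": [0, 0, 3.2], "angular": [0, 0, 0], "hand": 0}, {"offset": [0, 0, 3.2], "angular": [0, 0, 0], "hand": 0}, {"offset": [0, 0, 3.2], "angular": [0, 0, 0], "hand": 0}, {"offset": [0, 0, 0], "angular": [0, 0, 0], "hand": 0}]}}

```text
clock: 5.2
tcp_pos: [0.7038, 0.0609, 0.1292]
tool_rot: [[0.18, 0.984, -0.006], [0.984, -0.18, -0.001], [-0.002, -0.006, -1.0]]
force: [-0.8, -0.0, -0.4]
finger_gap: -0.0001
gripper_force: 0.0
```

Call:
{"method": "move_arm", "body": {"commands": [{"offset": [0, -1.2, 0], "angular": [0, 0, 0], "hand": 0}, {"offset": [0, -1.2, 0], "angular": [0, 0, 0], "hand": 0}, {"offset": [0, -1.0, 0], "angular": [0, 0, 0], "hand": 0}, {"offset": [0, -0.4, 0], "angular": [0, 0, 0], "hand": 0}, {"offset": [0, 0, 0], "angular": [0, 0, 0], "hand": 0}]}}

```text
clock: 5.7
tcp_pos: [0.6688, 0.0683, 0.1343]
tool_rot: [[0.18, 0.984, 0.001], [0.984, -0.18, -0.0], [0.0, 0.001, -1.0]]
force: [-0.5, -0.1, -0.1]
finger_gap: 0.0003
gripper_force: 0.0
```

```bash
python3 - <<'E'
from h import *
np.set_printoptions(precision=4,suppress=True)
s=observe();print(s['clock'],s['tcp_pos'],s['force'])
c=capture('wrist');np.save('pics/w2.npy',c,allow_pickle=True);d=capture('side')
a=cv2.resize(c['image'][110:290,60:300],(480,360),interpolation=cv2.INTER_CUBIC)
b=cv2.resize(d['image'][150:240,190:270],(320,360),interpolation=cv2.INTER_CUBIC)
cv2.imwrite('pics/c2.png',np.hstack([a,b])[:,:,::-1])
E
```

```text
5.7 [0.6688 0.0683 0.1343] [-0.4644 -0.1167 -0.1426]
```

View pics/c2.png

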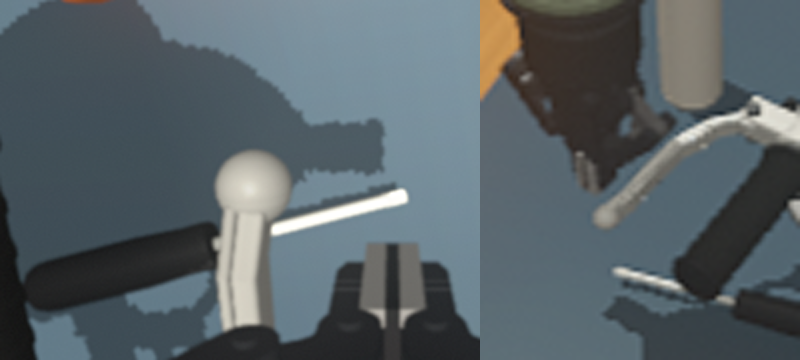

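The wrist view shows the closed fingers on the outer side of the blade with about 15 mm to go, and nothing behind the blade. I'll raise 4 mm and close in.

Call:
{"method": "move_arm", "body": {"commands": [{"offset": [0, -0.4, -0.4], "angular": [0, 0, 0], "hand": 0}, {"offset": [0, -0.4, 0], "angular": [0, 0, 0], "hand": 0}, {"offset": [0, -0.2, 0], "angular": [0, 0, 0], "hand": 0}, {"offset": [0, 0, 0], "angular": [0, 0, 0], "hand": 0}]}}

```text
clock: 6.2
tcp_pos: [0.6585, 0.0701, 0.1374]
tool_rot: [[0.18, 0.984, -0.0], [0.984, -0.18, -0.0], [-0.0, -0.0, -1.0]]
force: [0.1, 0.5, -0.9]
finger_gap: -0.0
gripper_force: 0.0
```

Call:
{"method": "move_arm", "body": {"commands": [{"offset": [0, -0.2, 0], "angular": [0, 0, 0], "hand": 0}, {"offset": [0, -0.2, 0], "angular": [0, 0, 0], "hand": 0}, {"offset": [0, 0, 0], "angular": [0, 0, 0], "hand": 0}]}}

```text
clock: 6.5
tcp_pos: [0.6546, 0.0709, 0.1373]
tool_rot: [[0.18, 0.984, -0.0], [0.984, -0.18, 0.0], [0.0, -0.0, -1.0]]
force: [0.4, -0.6, -0.9]
finger_gap: -0.0001
gripper_force: 0.0
```

Call:
{"method": "move_arm", "body": {"commands": [{"offset": [0, -0.2, 0], "angular": [0, 0, 0], "hand": 0}, {"offset": [0, -0.2, 0], "angular": [0, 0, 0], "hand": 0}, {"offset": [0, 0, 0], "angular": [0, 0, 0], "hand": 0}]}}

```text
clock: 6.8
tcp_pos: [0.651, 0.0717, 0.1374]
tool_rot: [[0.18, 0.984, 0.001], [0.984, -0.18, 0.0], [0.0, 0.0, -1.0]]
force: [3.2, 1.7, -1.1]
finger_gap: 0.0003
gripper_force: 1.4
```

Contact is at about 3 N. Now I'll follow the arc around the pivot.

Call:
{"method": "move_arm", "body": {"commands": [{"offset": [0.13, -0.24, 0], "angular": [0, 0, -1.5], "hand": 0}, {"offset": [0.13, -0.24, 0], "angular": [0, 0, -1.5], "hand": 0}, {"offset": [0.13, -0.24, 0], "angular": [0, 0, -1.5], "hand": 0}, {"offset": [0.13, -0.24, 0], "angular": [0, 0, -1.5], "hand": 0}, {"offset": [0, 0, 0], "angular": [0, 0, 0], "hand": 0}]}}

```text
clock: 7.3
tcp_pos: [0.6418, 0.078, 0.1373]
tool_rot: [[0.075, 0.997, -0.0], [0.997, -0.075, -0.0], [-0.0, -0.0, -1.0]]
force: [2.8, -2.1, 0.6]
finger_gap: -0.0001
gripper_force: 1.3
```

Call:
{"method": "move_arm", "body": {"commands": [{"offset": [0.13, -0.24, 0], "angular": [0, 0, -1.5], "hand": 0}, {"offset": [0.13, -0.24, 0], "angular": [0, 0, -1.5], "hand": 0}, {"offset": [0.13, -0.24, 0], "angular": [0, 0, -1.5], "hand": 0}, {"offset": [0.13, -0.24, 0], "angular": [0, 0, -1.5], "hand": 0}, {"offset": [0, 0, 0], "angular": [0, 0, 0], "hand": 0}]}}

```text
clock: 7.8
tcp_pos: [0.6324, 0.0837, 0.1373]
tool_rot: [[-0.03, 1.0, -0.0], [1.0, 0.03, 0.0], [0.0, -0.0, -1.0]]
force: [2.8, -1.9, -0.7]
finger_gap: -0.0002
gripper_force: 1.5
```

```bash
python3 - <<'E'
from h import *
np.set_printoptions(precision=4,suppress=True)
s=observe();print(s['clock'],s['tcp_pos'],s['force'])
m=np.array([.5285,-.1023,0]);n=np.array([.9855,-.1697,0]);u=np.array([.1697,.9855,0])
P=np.array(s['tcp_pos'])-m;print(P@n,P@u)
c=capture('wrist');d=capture('side')
a=cv2.resize(c['image'][110:290,60:300],(480,360),interpolation=cv2.INTER_CUBIC)
b=cv2.resize(d['image'][150:240,190:270],(320,360),interpolation=cv2.INTER_CUBIC)
cv2.imwrite('pics/c3.png',np.hstack([a,b])[:,:,::-1])
E
```

```text
7.8 [0.6324 0.0837 0.1373] [ 2.7965 -1.8651 -0.7431]
0.07084828456772506 0.20095088340111963
```

View pics/c3.png

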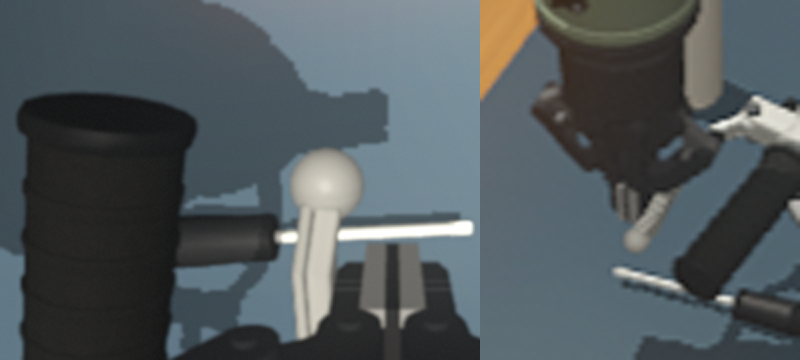

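The fingers are flat on the outer face, the lever is swinging in, and there is still a gap to the grip. I'll continue.

Call:
{"method": "move_arm", "body": {"commands": [{"offset": [0.1, -0.24, 0], "angular": [0, 0, -1.5], "hand": 0}, {"offset": [0.1, -0.24, 0], "angular": [0, 0, -1.5], "hand": 0}, {"offset": [0, 0, 0], "angular": [0, 0, 0], "hand": 0}]}}

```text
clock: 8.2
tcp_pos: [0.6276, 0.0857, 0.1373]
tool_rot: [[-0.083, 0.997, -0.0], [0.997, 0.083, 0.0], [0.0, 0.0, -1.0]]
force: [3.4, 0.9, -1.4]
finger_gap: -0.0
gripper_force: 2.2
```

Call:
{"method": "move_arm", "body": {"commands": [{"offset": [0.04, -0.08, 0], "angular": [0, 0, -0.5], "hand": 0}, {"offset": [0.04, -0.08, 0], "angular": [0, 0, -0.5], "hand": 0}, {"offset": [0, 0, 0], "angular": [0, 0, 0], "hand": 0}]}}

```text
clock: 8.5
tcp_pos: [0.6262, 0.0863, 0.1373]
tool_rot: [[-0.099, 0.995, 0.0], [0.995, 0.099, 0.0], [0.0, 0.0, -1.0]]
force: [5.4, 2.2, -1.6]
finger_gap: -0.0001
gripper_force: 2.5
```

Call:
{"method": "move_arm", "body": {"commands": [{"offset": [0.02, -0.05, 0], "angular": [0, 0, -0.3], "hand": 0}, {"offset": [0, 0, 0], "angular": [0, 0, 0], "hand": 0}]}}

```text
clock: 8.7
tcp_pos: [0.6257, 0.0864, 0.1373]
tool_rot: [[-0.104, 0.995, 0.0], [0.995, 0.104, 0.0], [0.0, 0.0, -1.0]]
force: [4.8, 2.4, -1.2]
finger_gap: -0.0004
gripper_force: 2.5
```

Call:
{"method": "move_arm", "body": {"commands": [{"offset": [0.02, -0.05, 0], "angular": [0, 0, -0.3], "hand": 0}, {"offset": [0, 0, 0], "angular": [0, 0, 0], "hand": 0}]}}

```text
clock: 8.9
tcp_pos: [0.6252, 0.0866, 0.1374]
tool_rot: [[-0.109, 0.994, 0.0], [0.994, 0.109, 0.001], [0.0, 0.0, -1.0]]
force: [4.7, 2.0, -1.1]
finger_gap: -0.0002
gripper_force: 2.6
```

Call:
{"method": "move_arm", "body": {"commands": [{"offset": [0.02, -0.05, 0], "angular": [0, 0, -0.3], "hand": 0}, {"offset": [0, 0, 0], "angular": [0, 0, 0], "hand": 0}]}}

```text
clock: 9.1
tcp_pos: [0.6247, 0.0868, 0.1373]
tool_rot: [[-0.114, 0.993, 0.0], [0.993, 0.114, 0.001], [0.001, 0.0, -1.0]]
force: [4.6, 2.8, -1.0]
finger_gap: 0.0001
gripper_force: 2.6
```

Call:
{"method": "move_arm", "body": {"commands": [{"offset": [0.02, -0.05, 0], "angular": [0, 0, -0.3], "hand": 0}, {"offset": [0, 0, 0], "angular": [0, 0, 0], "hand": 0}]}}

```text
clock: 9.3
tcp_pos: [0.6245, 0.0869, 0.1374]
tool_rot: [[-0.119, 0.993, 0.001], [0.993, 0.119, 0.001], [0.001, 0.001, -1.0]]
force: [7.3, 3.1, -2.8]
finger_gap: 0.0002
gripper_force: 3.6
```

Call:
{"method": "move_arm", "body": {"commands": [{"offset": [0, -0.05, 0], "angular": [0, 0, 0], "hand": 0}, {"offset": [0, 0, 0], "angular": [0, 0, 0], "hand": 0}, {"offset": [0, 0, 0], "angular": [0, 0, 0], "hand": 0}]}}

```text
clock: 9.6
tcp_pos: [0.6244, 0.0869, 0.1375]
tool_rot: [[-0.119, 0.993, 0.002], [0.993, 0.119, 0.001], [0.001, 0.002, -1.0]]
force: [10.2, 3.4, -4.9]
finger_gap: 0.0001
gripper_force: 5.1
```

It's against the stop: the position is stalled and the force has risen to about 11 N, well under 30 N. I'll hold.

Call:
{"method": "move_arm", "body": {"commands": [{"offset": [0, 0, 0]}, {"offset": [0, 0, 0]}, {"offset": [0, 0, 0]}, {"offset": [0, 0, 0]}, {"offset": [0, 0, 0]}]}}

```text
$.commands[0]: bad value
```

```bash
python3 - <<'E'
from h import *
s=observe();print(s['clock'],s['tcp_pos'],s['force'])
c=capture('wrist');d=capture('side')
a=cv2.resize(c['image'][110:290,60:300],(480,360),interpolation=cv2.INTER_CUBIC)
b=cv2.resize(d['image'][150:240,190:270],(320,360),interpolation=cv2.INTER_CUBIC)
cv2.imwrite('pics/c4.png',np.hstack([a,b])[:,:,::-1])
E
```

```text
9.6 [0.62439591 0.08692922 0.13745646] [10.21230981  3.3641362  -4.93082905]
```

View pics/c4.png

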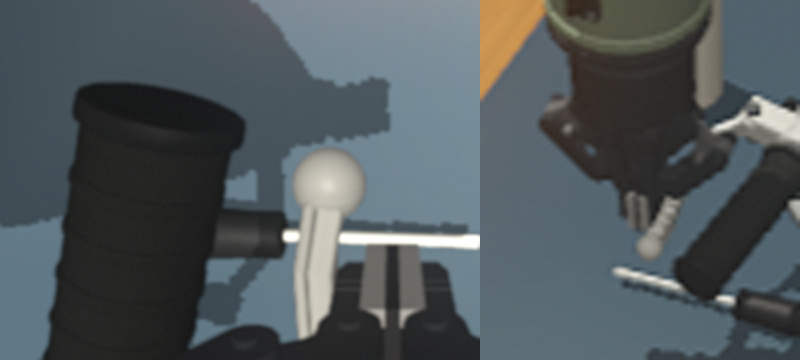

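The picture shows the lever against its stop: the ball is about 12–14 mm off the grip, and the fingers are only on the outer face. Holding.

Call:
{"method": "move_arm", "body": {"commands": [{"offset": [0, 0, 0], "angular": [0, 0, 0], "hand": 0}, {"offset": [0, 0, 0], "angular": [0, 0, 0], "hand": 0}, {"offset": [0, 0, 0], "angular": [0, 0, 0], "hand": 0}, {"offset": [0, 0, 0], "angular": [0, 0, 0], "hand": 0}, {"offset": [0, 0, 0], "angular": [0, 0, 0], "hand": 0}]}}

```text
clock: 10.2
tcp_pos: [0.6244, 0.0869, 0.1375]
tool_rot: [[-0.119, 0.993, 0.002], [0.993, 0.119, 0.001], [0.001, 0.002, -1.0]]
force: [10.4, 2.2, -4.1]
finger_gap: -0.0001
gripper_force: 5.1
```

Call:
{"method": "move_arm", "body": {"commands": [{"offset": [0, 0, 0], "angular": [0, 0, 0], "hand": 0}, {"offset": [0, 0, 0], "angular": [0, 0, 0], "hand": 0}, {"offset": [0, 0, 0], "angular": [0, 0, 0], "hand": 0}, {"offset": [0, 0, 0], "angular": [0, 0, 0], "hand": 0}, {"offset": [0, 0, 0], "angular": [0, 0, 0], "hand": 0}]}}

```text
clock: 10.7
tcp_pos: [0.6244, 0.087, 0.1375]
tool_rot: [[-0.119, 0.993, 0.002], [0.993, 0.119, 0.001], [0.001, 0.002, -1.0]]
force: [10.7, 3.2, -5.1]
finger_gap: 0.0001
gripper_force: 5.1
```

Call:
{"method": "move_arm", "body": {"commands": [{"offset": [0, 0, 0], "angular": [0, 0, 0], "hand": 0}, {"offset": [0, 0, 0], "angular": [0, 0, 0], "hand": 0}, {"offset": [0, 0, 0], "angular": [0, 0, 0], "hand": 0}, {"offset": [0, 0, 0], "angular": [0, 0, 0], "hand": 0}, {"offset": [0, 0, 0], "angular": [0, 0, 0], "hand": 0}]}}

```text
clock: 11.2
tcp_pos: [0.6244, 0.0869, 0.1374]
tool_rot: [[-0.119, 0.993, 0.002], [0.993, 0.119, 0.001], [0.001, 0.002, -1.0]]
force: [10.4, 2.0, -4.9]
finger_gap: 0.0002
gripper_force: 5.1
```

Call:
{"method": "move_arm", "body": {"commands": [{"offset": [0, 0, 0], "angular": [0, 0, 0], "hand": 0}, {"offset": [0, 0, 0], "angular": [0, 0, 0], "hand": 0}, {"offset": [0, 0, 0], "angular": [0, 0, 0], "hand": 0}, {"offset": [0, 0, 0], "angular": [0, 0, 0], "hand": 0}, {"offset": [0, 0, 0], "angular": [0, 0, 0], "hand": 0}]}}

```text
clock: 11.7
tcp_pos: [0.6244, 0.0869, 0.1374]
tool_rot: [[-0.119, 0.993, 0.002], [0.993, 0.119, 0.001], [0.001, 0.002, -1.0]]
force: [9.5, 3.2, -4.4]
finger_gap: 0.0001
gripper_force: 5.1
```

Call:
{"method": "move_arm", "body": {"commands": [{"offset": [0, 0, 0], "angular": [0, 0, 0], "hand": 0}, {"offset": [0, 0, 0], "angular": [0, 0, 0], "hand": 0}, {"offset": [0, 0, 0], "angular": [0, 0, 0], "hand": 0}, {"offset": [0, 0, 0], "angular": [0, 0, 0], "hand": 0}, {"offset": [0, 0, 0], "angular": [0, 0, 0], "hand": 0}]}}

```text
clock: 12.2
tcp_pos: [0.6244, 0.087, 0.1374]
tool_rot: [[-0.119, 0.993, 0.002], [0.993, 0.119, 0.001], [0.001, 0.002, -1.0]]
force: [9.9, 2.8, -5.1]
finger_gap: -0.0
gripper_force: 5.1
```

Call:
{"method": "move_arm", "body": {"commands": [{"offset": [0, 0, 0], "angular": [0, 0, 0], "hand": 0}, {"offset": [0, 0, 0], "angular": [0, 0, 0], "hand": 0}, {"offset": [0, 0, 0], "angular": [0, 0, 0], "hand": 0}, {"offset": [0, 0, 0], "angular": [0, 0, 0], "hand": 0}, {"offset": [0, 0, 0], "angular": [0, 0, 0], "hand": 0}]}}

```text
clock: 12.7
tcp_pos: [0.6244, 0.0869, 0.1374]
tool_rot: [[-0.119, 0.993, 0.002], [0.993, 0.119, 0.001], [0.001, 0.002, -1.0]]
force: [10.0, 3.9, -5.0]
finger_gap: -0.0006
gripper_force: 5.1
```

Held for 3 s at about 10 N. Now I'll ease back along the arc.

Call:
{"method": "move_arm", "body": {"commands": [{"offset": [-0.05, 0.24, 0], "angular": [0, 0, 1.0], "hand": 0}, {"offset": [-0.13, 0.24, 0], "angular": [0, 0, 1.5], "hand": 0}, {"offset": [-0.13, 0.24, 0], "angular": [0, 0, 1.5], "hand": 0}, {"offset": [-0.13, 0.24, 0], "angular": [0, 0, 1.5], "hand": 0}, {"offset": [-0.13, 0.24, 0], "angular": [0, 0, 1.5], "hand": 0}]}}

```text
clock: 13.2
tcp_pos: [0.6362, 0.0818, 0.1373]
tool_rot: [[0.005, 1.0, 0.0], [1.0, -0.005, 0.0], [0.0, 0.0, -1.0]]
force: [4.5, 2.6, -0.6]
finger_gap: 0.0001
gripper_force: 2.1
```

Call:
{"method": "move_arm", "body": {"commands": [{"offset": [-0.13, 0.24, 0], "angular": [0, 0, 1.5], "hand": 0}, {"offset": [-0.13, 0.24, 0], "angular": [0, 0, 1.5], "hand": 0}, {"offset": [-0.13, 0.24, 0], "angular": [0, 0, 1.5], "hand": 0}, {"offset": [-0.13, 0.24, 0], "angular": [0, 0, 1.5], "hand": 0}, {"offset": [-0.13, 0.24, 0], "angular": [0, 0, 1.5], "hand": 0}]}}

```text
clock: 13.7
tcp_pos: [0.6477, 0.0745, 0.1373]
tool_rot: [[0.136, 0.991, -0.0], [0.991, -0.136, 0.0], [0.0, -0.0, -1.0]]
force: [3.7, 2.3, 1.1]
finger_gap: 0.0002
gripper_force: 1.7
```

Call:
{"method": "move_arm", "body": {"commands": [{"offset": [-0.1, 0.24, 0], "angular": [0, 0, 1.5], "hand": 0}, {"offset": [-0.1, 0.24, 0], "angular": [0, 0, 1.5], "hand": 0}, {"offset": [0, 0.4, 0], "angular": [0, 0, 0], "hand": 0}, {"offset": [0, 0.6, 0], "angular": [0, 0, 0], "hand": 0}, {"offset": [0, 0.8, 0], "angular": [0, 0, 0], "hand": 0}]}}

```text
clock: 14.2
tcp_pos: [0.67, 0.0684, 0.1372]
tool_rot: [[0.185, 0.983, -0.001], [0.983, -0.185, -0.0], [-0.0, -0.001, -1.0]]
force: [-0.2, -0.2, 0.1]
finger_gap: -0.0003
gripper_force: 0.0
```

Call:
{"method": "move_arm", "body": {"commands": [{"offset": [0, 1.2, 0], "angular": [0, 0, 0], "hand": 0}, {"offset": [0, 1.2, 0], "angular": [0, 0, 0], "hand": 0}, {"offset": [0, 0.8, 0], "angular": [0, 0, 0], "hand": 0}, {"offset": [0, 0, 0], "angular": [0, 0, 0], "hand": 0}, {"offset": [0, 0, 0], "angular": [0, 0, 0], "hand": 0}]}}

```text
clock: 14.7
tcp_pos: [0.7009, 0.0627, 0.137]
tool_rot: [[0.185, 0.983, -0.001], [0.983, -0.185, 0.0], [-0.0, -0.001, -1.0]]
force: [-0.1, -0.3, 0.6]
finger_gap: -0.0001
gripper_force: 0.0
```

```bash
python3 - <<'E'
from h import *
s=observe();print(s['clock'],s['tcp_pos'],s['force'])
d=capture('side');c=capture('scene')
o=cv2.imread('pics/side0.png')[:,:,::-1]
cr=lambda i:cv2.resize(i[140:260,180:300],(390,390),interpolation=cv2.INTER_CUBIC)
cv2.imwrite('pics/c5.png',np.hstack([cr(o),cr(d['image'])])[:,:,::-1])
for l in ['spray_can','multimeter','screwdriver','hex_key']:
    for r in search_frame(l,c)[:1]: print(l,w(c,r['point']))
E
```

```text
14.7 [0.70087356 0.06274032 0.13704693] [-0.12721425 -0.30035294  0.61188438]
spray_can [ 0.72123004 -0.16814844  0.11076569]
multimeter [0.54857631 0.0315698  0.01794966]
screwdriver [0.54942414 0.03284128 0.01647843]
```

View pics/c5.png

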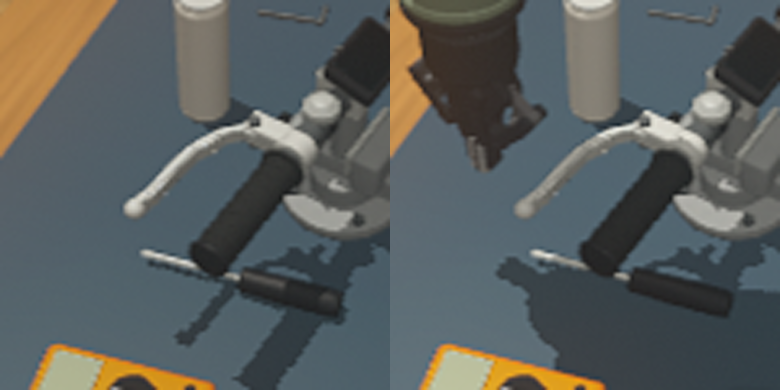

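The before and after pictures match. The lever is fully back out (ball at about (134,208) in both halves), the fingers are clear, and the screwdriver, can, hex key and multimeter look unmoved in this view. Handing in.

```bash
python3 -c "
from plant import close_job; print(close_job())"
```

```text
the job is handed in; nothing more can be done
None
```

The lever stops short of the grip, with about 12–14 mm left at the ball end: I pressed it to its stop on the outer face, held it there 3 s at about 10 N, and let it come fully back out with the arm clear, and the job is handed in.

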